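# Index the branch stub of a wood specimen and lock the inclined stand with a mallet

## Robot

A 6-joint arm with a two-finger parallel gripper is mounted at the origin on the work surface. World frame = base frame: x ahead of the robot, y to its left, z up, the work surface at z = 0. Lengths are in mm, angles in degrees, forces in N, time in s.
With the tool pointing down it reaches from about 350 to 725 mm from the base axis. Payload 6 kg.
Tool frame: the origin (TCP) lies at the very end of the fingers, on their centre line; the grasp point (between the pads) lies 19 mm behind it (bot.hold_point_z is the distance from the TCP to the grasp point, in mm); z points along the fingers, y is the line along which they close (so a half turn about z gives the same grasp; the last joint's range is limited). The gripper opens to 85 mm and grips with 20 to 120 N. Pads are 22 mm wide; open, the fingers measure 114 mm over their backs; the gripper's body (76 mm by 85 mm) begins 54 mm behind the grasp point. The pads swing forward as they close: fully open they stand 13 mm farther back than shut.
Start: joints at [87.13, 2.303, 4.859, 0, -92.561, -19.12], TCP at [224.641, 556.336, 231.261] pointing down, gripper open.
Joint ranges: [-146.85, 146.85], [-73.84, 115.35], [-62.03, 85.46], [-188.31, 113.3], [-161.28, -10.13], [-171.36, 171.36]. Speed limits (degrees/s): [147.25, 147.25, 172.46, 180, 180, 180].

## Interface

Orientations are given as [roll, pitch, yaw] about the fixed x, y, z axes, in that order (R = Rz(yaw) Ry(pitch) Rx(roll)).
In Python, from bench import bot, optics, job_done gives the robot as it stands.
- The arm moves only by the shell command python3 -m crank 'ROWS' [FORCE]. ROWS is JSON, a list of rows, each an object with "translation": the shift along the world's x, y, z scaled (see below), a list of three; "delta_rot": the turn, a rotation vector about the world's x, y, z scaled (see below), a list of three; "grip": the finger opening in mm, from 0 to 85.4. A call has 1 to 20 rows; each row shifts and turns the commanded pose from where the row before left it; what a row does not reach is not made up. The controller multiplies each number of a shift by 4 cm and each number of a turn by 8 degrees. A row lasts 1/8 s, in which the tool goes at most 62.5 mm and 10.7 degrees, less where a joint would pass 70% of its speed; a pose out of reach is approached as far as the arm can. A call with a number of a shift or a turn outside -1 to 1 is refused whole. A call with a gripper value outside its range is refused whole. The fingers move at their own pace and stop on an object; FORCE is the grip in N (left out, the last holds). Time passes only in rows, so rows that do not move let the fingers close. It gives the time, the measured TCP pose, the force, the opening and the grip force at its end, in the units of the state.
- bot.sense(): the state, without advancing time (a new reading comes with each control period).
- optics.snapshot(name): name is "scene" or "side" or "wrist"; returns the picture (480x640x3 uint8, red, green, blue); there is no depth.
- optics.camera_info(name): a dict with "vertical_fov" (degrees; the focal length in pixels is half the picture's height over the tangent of half this angle, whatever the lens; pixels are square), "cx", "cy" (the principal point, pixels), "R" (3x3) and "t" (3): a world point X has camera coordinates R X + t. Camera axes: x right, y down, z forward; pixel columns grow to the right and rows downward; lengths in mm; the calibration is good to about 2 mm. A picture is of the moment at which its call begins: read the wrist's pose just before it. camera_info takes no time and is no camera call; for the wrist camera it gives the pose at the moment of the call.
- job_done(): hands the job in; it is judged then, once.
Trained networks look in the newest picture that a camera, given by its name, has taken for a name from the list of things; names that differ only in an ending like _2 or _b are one class to them, and where a whole thing is asked for, a point or a joint stands for the part that bears it (a point fixed in the world has none). Each returns a list of dicts, best first, with "confidence" (0 to 1); they miss things now and then, are a little off and sometimes report something else, mostly with a low value. They report only what shows in the picture. A call takes as long as a camera call. They do not tell look-alikes from the thing itself.
- optics.regions_of(camera, label): "pixels" (480x640 bool, what is visible of it) and "xy" ([column, row] in pixels, amid what is visible of it).
The state is a dict: "t": time; "joint_positions": joint angles; "joint_vel": joint speeds; "joint_efforts": joint torques, N m; "tcp_pos": TCP position; "ee_rot": TCP orientation; "force": force on the tool from outside, world axes, zero at the start; "ft_torque": the same for the moment, N m; "gripper_width": opening from 0.0 (shut) to 1.0 (fully open); "gripper_force": force on a finger pad.
Only numpy, scipy, OpenCV 4.12 (cv2) and the standard library are available. Lean on these libraries where they do the work, as an engineer would, in place of code of your own. Each camera call takes 0.05 s, during which the arm holds its last target. There are 200 camera calls.

## Task

Turn the log on the leaning stand about its own axis until its branch stub points straight at the upright steel index blade. Then knock the sprung lock pin fully down into the flange's notch using the mallet, not the fingers, and stand the mallet back upright on the bench. Leave the jar and the beaker where they are.

Things in the scene. Friction and masses are not known exactly. Their poses are not given: they have to be found in the camera images.
- stand: Fixed aluminium stand, base 200 x 200 mm, sloping deck. Origin: underside centre, z up. The turning axis leans 25 deg from vertical towards the stand's -x (which points roughly away from the robot) through C = (0, 0, 100 mm), the centre of the flange's top. Seen along the axis, the lock pin is 66 mm from it on the high side (+x), its bush 13 mm above the flange; the index blade is on the +y side.
- log_end (a point): Centre of the pale upper end of the bark-covered log (50 mm diameter), 95 mm above the top of its steel flange (160 mm diameter, 10 mm thick). Turns with the log: z up along the leaning axis, y towards the branch stub. Grip it along the axis, at any angle, over its upper 45 mm (above the stub). The flange's one notch, 18 mm wide, is 90 deg clockwise of the stub seen from above.
- stub_tip (a point): Centre of the pale end of the branch stub, a round stub 18 mm thick on the log's side, 53 mm from the turning axis and 31 mm above the flange's top. It turns with the log.
- specimen (a joint): Turn of log, stub and flange about the leaning axis, rad, growing counter-clockwise seen from above. The stub points at the index blade, with the notch under the pin, at 0 and again at 6.283 (a full turn). Stops at -0.3 and 6.58. Light friction (0.12 N m); stays where it is left.
- mark_top (a point): Top of the index blade, a plain upright steel blade 6 mm wide, fixed on the stand's +y side: 92 mm from the turning axis, its top 30 mm above the flange's top along the axis.
- pin_head (a point): Centre of the top of the lock pin's flat round steel head, 22 mm diameter; z points out of the head along the pin, parallel to the log's axis (25 deg from vertical). Raised, it is 38 mm above the flange's top along the axis.
- pin (a joint): How far the pin is driven along its axis, m: 0 raised, 0.018 fully down. It takes 7 to 12 N along its axis to move and stays where driven. It goes down only with the notch under it (the 12 mm pin has 3 mm of room each side); otherwise it stops on the flange after 2 mm.
- mallet: Wooden mallet, 158 mm tall, 0.2 to 0.42 kg, standing on its face: round head 52 mm diameter, 50 mm tall; round handle 26 mm diameter rising straight from it. Origin: centre of the striking face (underside); z along the handle. Held with the fingers along the handle, about 30 mm below its top, it strikes with its underside and clears the log.
- jar: White plastic jar with a blue cap, 72 mm diameter, 100 mm tall; a bystander. Origin: underside centre.
- beaker: Glass beaker, 72 mm diameter, 90 mm tall; a bystander. Origin: underside centre.
Things that resemble listed ones, but are neither listed nor needed, are in the scene too. Several things look just like the mallet: the one meant starts farthest to the robot's left.

How it is judged (in metres and radians):
On the way, in this order (a step that is already met when the one before it is completed fails the run):
1. The branch stub points at the index blade (within 0.08 rad), the pin still raised ((value of joint specimen between -0.08 and 0.08 rad or value of joint specimen between 6.203 and 6.363 rad) and value of joint pin below 0.004 m), for 0.2 s.
2. The pin goes down into the notch under the mallet (value of joint pin above 0.01 m and contact force between mallet and pin above 1 N).
At the end, for the whole second after the job is handed in: The stub points at the index blade within 0.08 rad, the pin is driven down at least 15 of its 18 mm, and the mallet stands upright (within 0.1 rad) and still on the bench on its face ((value of joint specimen between -0.08 and 0.08 rad or value of joint specimen between 6.203 and 6.363 rad) and value of joint pin above 0.015 m and angle between mallet's own z axis and vertical below 0.1 rad and height (world z) of mallet between -0.004 and 0.006 m and linear speed of mallet below 0.02 m/s); the robot touches nothing.
It fails at once if The fingers press the pin (contact force between the fingers and pin above 1 N).
It fails at once if The jar is moved more than 30 mm (distance of jar from where it was at the start of the episode above 0.03 m).
It fails at once if The beaker is moved more than 30 mm (distance of beaker from where it was at the start of the episode above 0.03 m).
It also fails if it takes over 72 s, if anything falls off the work surface, if the arm or the gripper's body presses on something with over 40 N, if the wrist force passes 120 N, or if a joint passes its speed limit or range.

## Working session

There is one attempt and no reset: what is moved stays moved. The work goes in short steps, Python scripts to look and compute and a shell command to move; the robot and the scene stay as the last step left them, time stands still between calls to the robot, and variables do not carry over. Pictures are saved under pics/ and viewed, at most 10 in all, crops included, and the job is handed in when it is done.

```bash
ls; mkdir -p pics; python3 - <<'E'
from bench import bot, optics
import cv2,numpy as np
for n in ("scene","side"):
    im=optics.snapshot(n); cv2.imwrite(f"pics/{n}0.png",im[:,:,::-1])
    c=optics.camera_info(n); print(n,c["vertical_fov"],c["cx"],c["cy"],np.round(c["R"],3).tolist(),np.round(c["t"]).tolist(), "campos",np.round(-np.array(c["R"]).T@np.array(c["t"])))
    for l in ["stand","log_end","stub_tip","mark_top","pin_head","mallet","jar","beaker"]:
        print(l,[(round(d["confidence"],2),np.round(d["xy"]).tolist(),int(d["pixels"].sum())) for d in optics.regions_of(n,l)])
s=bot.sense();print(s)
E
```

```text
pics
scene 55.53126265916016 315.7651803273021 243.52629654549315 [[0.467, 0.884, -0.0], [0.66, -0.349, -0.665], [-0.588, 0.31, -0.747]] [-264.0, -251.0, 1295.0] campos [1051. -256.  800.]
stand []
log_end [(0.78, [296.0, 282.0], 5088)]
stub_tip [(0.6, [300.0, 285.0], 5278)]
mark_top [(0.84, [295.0, 296.0], 12318), (0.38, [281.0, 246.0], 120)]
pin_head []
mallet [(0.83, [408.0, 218.0], 983), (0.71, [351.0, 203.0], 840)]
jar [(0.58, [165.0, 290.0], 1886)]
beaker [(0.9, [188.0, 354.0], 1965)]
side 47.223628540395104 317.7467071698906 239.3110197767789 [[0.994, -0.109, -0.023], [-0.085, -0.606, -0.791], [0.072, 0.788, -0.612]] [-523.0, 144.0, 1102.0] campos [ 452. -837.  776.]
stand [(0.57, [340.0, 285.0], 10809)]
log_end [(0.77, [347.0, 262.0], 3876)]
stub_tip [(0.72, [344.0, 261.0], 3857)]
mark_top [(0.77, [337.0, 289.0], 10541)]
pin_head [(0.58, [318.0, 243.0], 138)]
mallet [(0.69, [352.0, 204.0], 774), (0.65, [288.0, 197.0], 911), (0.65, [244.0, 220.0], 1023)]
jar [(0.89, [277.0, 385.0], 2826)]
beaker [(0.79, [376.0, 374.0], 2464)]
{'t': 0.9, 'joint_positions': array([ 8.71294810e+01,  2.30046688e+00,  4.85909069e+00, -7.55711557e-04,
       -9.25629020e+01, -1.91220731e+01]), 'joint_vel': array([ 0.06118623,  0.06627176, -0.02690199, -0.01396951, -0.0503588 ,
       -0.03918238]), 'joint_efforts': array([-5.29661902e-04, -3.67916787e+01,  3.47444773e+01,  6.93304583e+00,
       -9.66828848e-04, -3.40354667e-06]), 'tcp_pos': array([224.63751515, 556.32488323, 231.29048085]), 'ee_rot': array([ 1.79995711e+02, -6.88159738e-04, -2.19925583e+01]), 'force': array([ 0.74991463, -0.66055629, -0.06219398]), 'ft_torque': array([ 0.01578094, -0.00606204, -0.051752  ]), 'gripper_force': 0.0, 'gripper_width': 0.9993844219159267}
```

View pics/scene0.png

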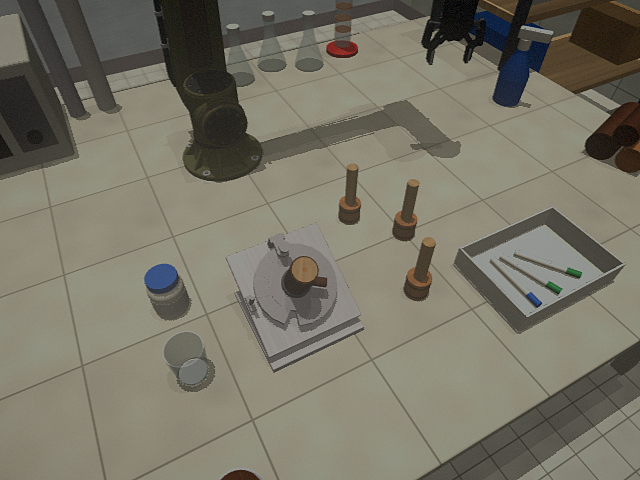

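View pics/side0.png

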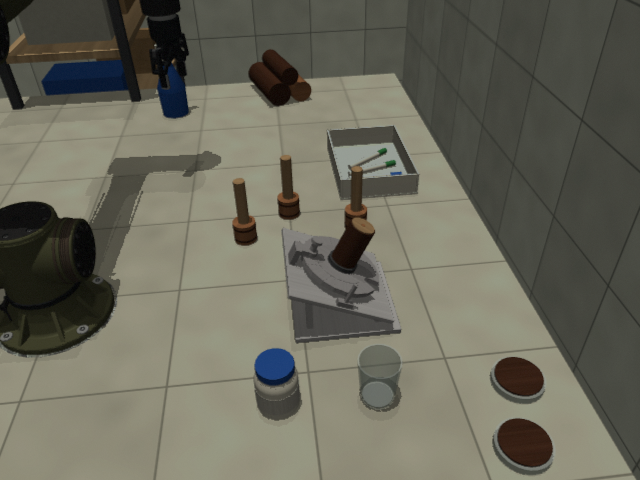

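The scene view shows the stand at about (295,295), with its stub pointing right at (319,281) and the blade at lower left (252,303). The pin is at the top, near (280,243), and three mallets stand to the right. The side view agrees. I'll zoom in on the stand next.

```bash
cat > h.py <<'E'
from bench import bot, optics
import cv2,numpy as np
from scipy.spatial.transform import Rotation as Ro
from scipy.optimize import least_squares
def cam(n):
    c=optics.camera_info(n); f=240/np.tan(np.radians(c["vertical_fov"]/2)); return f,c["cx"],c["cy"],np.array(c["R"]),np.array(c["t"])
def proj(c,X):
    f,cx,cy,R,t=c; Y=np.atleast_2d(X)@R.T+t; return np.c_[f*Y[:,0]/Y[:,2]+cx,f*Y[:,1]/Y[:,2]+cy]
def onz(c,uv,z):
    f,cx,cy,R,t=c; o=-R.T@t; d=R.T@np.array([(uv[0]-cx)/f,(uv[1]-cy)/f,1]); return o+d*(z-o[2])/d[2]
def tri(cs,uvs):
    A=[];b=[]
    for (f,cx,cy,R,t),uv in zip(cs,uvs):
        o=-R.T@t; d=R.T@np.array([(uv[0]-cx)/f,(uv[1]-cy)/f,1]); d/=np.linalg.norm(d); P=np.eye(3)-np.outer(d,d); A.append(P);b.append(P@o)
    A=np.vstack(A);b=np.hstack(b);x=np.linalg.lstsq(A,b,rcond=None)[0];return x,np.linalg.norm(A@x-b)
E
python3 - <<'E'
from h import *
a=cv2.imread("pics/scene0.png")[215:375,218:372]; b=cv2.imread("pics/side0.png")[200:345,270:405]
a=cv2.resize(a,(400,416),interpolation=2) if 0 else cv2.resize(a,None,fx=2.6,fy=2.6*1,interpolation=cv2.INTER_CUBIC); b=cv2.resize(b,None,fx=2.9,fy=2.9,interpolation=cv2.INTER_CUBIC)
H=max(a.shape[0],b.shape[0]); p=lambda i:cv2.copyMakeBorder(i,0,H-i.shape[0],0,0,0)
o=np.hstack([p(a),p(b)]);print(a.shape,b.shape,o.shape);cv2.imwrite("pics/z1.png",o)
S,D=cam("scene"),cam("side")
for n,u,v in (("m1",(352,165),(286,157)),("m2",(412,182),(239,181)),("m3",(428,240),(356,169)),("m1b",(352,165),(239,181)),("m2b",(412,182),(286,157)),("m2c",(412,182),(356,169)),("m3b",(428,240),(286,157)),("log",(305,268),(363,226)),("pin",(274,242),(316,242))):
    x,e=tri((S,D),(u,v));print(n,x.round(),round(e,1))
E
```

```text
(416, 400, 3) (420, 392, 3) (420, 792, 3)
m1 [479. 122. 249.] 8.7
m2 [368. 386.  32.] 7.1
m3 [636. 204. 156.] 1.8
m1b [379. 189. 158.] 3.4
m2b [487. 275. 159.] 0.9
m2c [606. 154. 237.] 68.9
m3b [526. 310.  84.] 85.1
log [608. -44. 183.] 2.1
pin [519. -63. 172.] 3.3
```

View pics/z1.png

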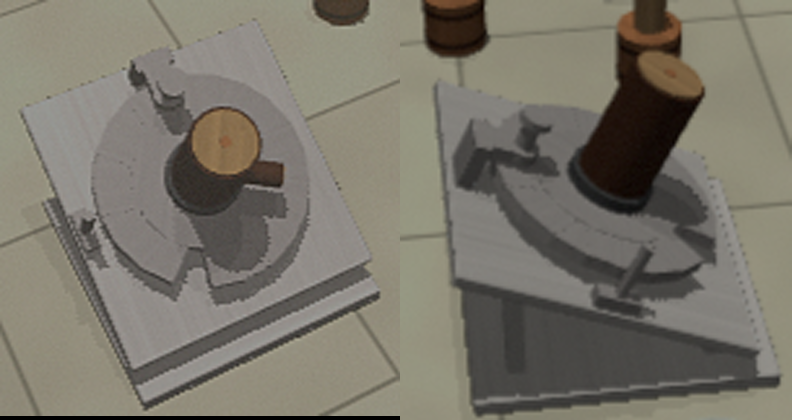

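```bash
cat >> h.py <<'E'
def stand(x,y,yaw):
    "returns C, matrix with columns (x',y',axis): x' = high side perpendicular to axis"
    Rz=Ro.from_euler('z',yaw).as_matrix(); s,c=np.sin(np.radians(25)),np.cos(np.radians(25))
    F=np.array([[c,0,-s],[0,1,0],[s,0,c]])
    return np.array([x,y,100.]),Rz@F,Rz
E
python3 - <<'E'
from h import *
S,D=cam("scene"),cam("side")
sc=lambda x,y:(218+x/2.6,215+y/2.6); sd=lambda x,y:(270+(x-400)/2.9,200+y/2.9)
def model(p):
    C,F,Rz=stand(*p[:3]); q=p[3]; L=lambda a,b,h:C+F@np.array([a,b,h]); st=np.array([-np.sin(q),np.cos(q)])
    B=lambda a,b:np.array([p[0],p[1],0])+Rz@np.array([a,b,0])
    log=L(0,0,95);pin=L(66,0,38);mk=L(0,92,30);stub=L(*(53*st),31);no=L(*(72*np.array([st[1],-st[0]])),0)
    return [(S,log,sc(226,140)),(D,log,sd(670,73)),(S,pin,sc(168,88)),(D,pin,sd(535,121)),(S,mk,sc(86,222)),(D,mk,sd(645,253)),(S,stub,sc(278,174)),(S,no,sc(198,258)),
     (S,B(-100,100),sc(148,405)),(S,B(-100,-100),sc(378,295)),(D,B(100,100),sd(478,410)),(D,B(-100,100),sd(777,380))]
r=lambda p:np.hstack([proj(c,X)[0]-uv for c,X,uv in model(p)])
o=least_squares(r,[568,-44,np.pi,np.pi],loss='soft_l1'); print(o.x, np.degrees(o.x[2:]))
print(r(o.x).reshape(-1,2).round(1).tolist())
for c,X,_ in model(o.x)[:7:2]: print(X.round(1))
E
```

```text
[567.95480362 -46.17710416   3.15904941   2.64850856] [181.00019824 151.74836268]
[[-1.1, -0.5], [-0.2, -0.5], [0.5, -3.4], [0.8, -2.3], [0.7, -2.6], [2.1, -3.1], [0.7, -1.7], [-1.0, 5.4], [-1.3, 1.4], [-0.1, -0.9], [-0.8, 2.6], [1.6, 1.2]]
[608.1 -45.5 186.1]
[524.2 -46.9 162.3]
[ 582.2 -137.9  127.2]
[603.    1.1 117.5]
```

```bash
python3 -m crank '[{"translation":[0.65,-0.95,0.3],"delta_rot":[0,0.2,0],"grip":85},{"translation":[0.65,-0.95,0.3],"delta_rot":[0,0.2,0],"grip":85},{"translation":[0.65,-0.95,0],"delta_rot":[0,0.2,0],"grip":85},{"translation":[0.65,-0.95,0],"delta_rot":[0,0.2,0],"grip":85},{"translation":[0.65,-0.95,0],"delta_rot":[0,0.2,0],"grip":85},{"translation":[0.65,-0.95,0],"delta_rot":[0,0.2,0],"grip":85},{"translation":[0.65,-0.95,0],"delta_rot":[0,0.2,0],"grip":85},{"translation":[0.65,-0.95,0],"delta_rot":[0,0.2,0],"grip":85},{"translation":[0.65,-0.95,0],"delta_rot":[0,0.2,0],"grip":85},{"translation":[0.65,-0.95,0],"delta_rot":[0,0.2,0],"grip":85},{"translation":[0.65,-0.95,0],"delta_rot":[0,0.2,0],"grip":85},{"translation":[0.65,-0.95,0],"delta_rot":[0,0.2,0],"grip":85},{"translation":[0.65,-0.95,0],"delta_rot":[0,0.2,0],"grip":85},{"translation":[0.65,-0.95,0],"delta_rot":[0,0.2,0],"grip":85},{"translation":[0.65,-0.95,0],"delta_rot":[0,0.2,0],"grip":85},{"translation":[0.35,-0.78,0],"delta_rot":[0,0.13,0],"grip":85},{"translation":[0,0,0],"delta_rot":[0,0,0],"grip":85}]'; python3 -c "
from h import *
s=bot.sense();print(s['joint_positions'].round(1))
im=optics.snapshot('scene');cv2.imwrite('pics/s2.png',im[:,:,::-1])
im=optics.snapshot('wrist');cv2.imwrite('pics/w2.png',im[:,:,::-1])
"
```

```text
t: 3.02
tcp_pos: [629.3, -47.2, 252.9]
ee_rot: [169.9, 23.3, -24.3]
force: [-0.0, 0.1, -0.1]
gripper_width: 0.993
gripper_force: 0.0
[  11.1   31.1   40.4   -5.7 -124.    54.6]
```

View pics/w2.png

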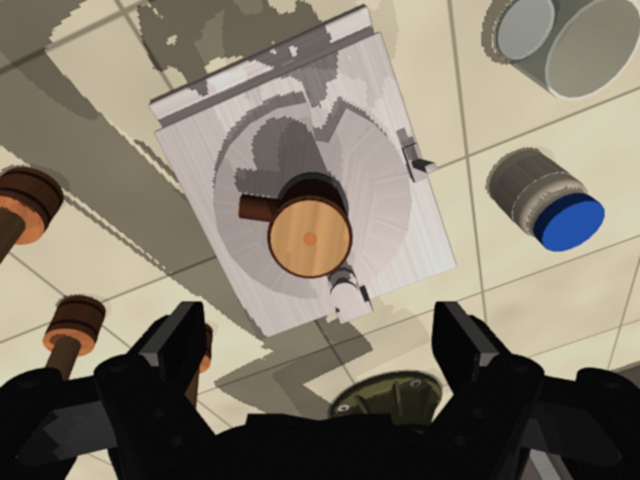

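The wrist view shows the log end centre at (310,238), the stub tip at (241,207), the pin head near (346,296), the blade top near (428,165) and the notch at (332,118). I'll refit the stand with these points.

```bash
cat > fit.py <<'E'
from h import *
S,D,W=cam("scene"),cam("side"),cam("wrist")
sc=lambda x,y:(218+x/2.6,215+y/2.6); sd=lambda x,y:(270+(x-400)/2.9,200+y/2.9)
def model(p):
    C,F,Rz=stand(*p[:3]); q=p[3]; L=lambda a,b,h:C+F@np.array([a,b,h]); st=np.array([-np.sin(q),np.cos(q)])
    B=lambda a,b:np.array([p[0],p[1],0])+Rz@np.array([a,b,0])
    log=L(0,0,95);pin=L(66,0,38);mk=L(0,92,30);stub=L(*(53*st),31)
    return [(S,log,sc(226,140)),(D,log,sd(670,73)),(S,pin,sc(168,86)),(D,pin,sd(535,119)),(S,mk,sc(86,220)),(D,mk,sd(645,251)),(S,stub,sc(278,174)),
     (S,B(-100,100),sc(148,405)),(S,B(-100,-100),sc(378,295)),(D,B(100,100),sd(478,410)),(D,B(-100,100),sd(777,380)),(W,log,(310,238)),(W,pin,(346,294)),(W,mk,(430,165)),(W,stub,(241,207))]
r=lambda p:np.hstack([proj(c,X)[0]-uv for c,X,uv in model(p)])
o=least_squares(r,[568,-44,np.pi,np.pi],loss='soft_l1'); print(o.x.round(3), np.degrees(o.x[2:]).round(1))
print(r(o.x).reshape(-1,2).round(1).tolist())
C,F,_=stand(*o.x[:3]); a=F[:,2]; s=bot.sense()
R=Ro.from_euler('xyz',s['ee_rot'],degrees=True)
z=R.as_matrix()[:,2]; print("axis",a.round(4),"toolz",z.round(4),"tilt fix (units of 8deg)",(np.degrees(np.cross(z,-a))/8).round(3))
for h in (110,56): print(h,(C+a*h).round(1),"shift units",((C+a*h-s['tcp_pos'])/40).round(3))
print("unit step along -a 36mm:",(-a*.9).round(3),"pin head",(C+F@[66,0,38]).round(1))
E
python3 fit.py
```

```text
[568.806 -44.52    3.159   2.63 ] [181.  150.7]
[[0.0, -0.5], [0.1, -1.1], [1.5, -2.6], [1.2, -2.2], [1.8, -1.8], [2.4, -3.1], [1.6, -1.2], [-0.3, 1.4], [0.9, -1.0], [-0.4, 1.9], [1.8, 0.5], [0.4, -0.2], [0.3, 0.4], [0.8, 0.6], [0.3, -0.3]]
axis [0.4226 0.0074 0.9063] toolz [-4.239e-01  1.000e-04 -9.057e-01] tilt fix (units of 8deg) [-0.049 -0.011  0.023]
110 [615.3 -43.7 199.7] shift units [-0.337  0.034 -1.373]
56 [592.5 -44.1 150.8] shift units [-0.908  0.024 -2.597]
unit step along -a 36mm: [-0.38  -0.007 -0.816] pin head [525.1 -45.3 162.3]
```

```bash
python3 -m crank '[{"translation":[-0.17,0.02,-0.69],"delta_rot":[-0.05,-0.01,0.02],"grip":85},{"translation":[-0.17,0.02,-0.69],"delta_rot":[0,0,0],"grip":85},{"translation":[-0.19,-0.005,-0.41],"delta_rot":[0,0,0],"grip":85},{"translation":[-0.19,-0.005,-0.41],"delta_rot":[0,0,0],"grip":85},{"translation":[-0.19,-0.005,-0.4],"delta_rot":[0,0,0],"grip":85},{"translation":[0,0,0],"delta_rot":[0,0,0],"grip":85},{"translation":[0,0,0],"delta_rot":[0,0,0],"grip":40},{"translation":[0,0,0],"delta_rot":[0,0,0],"grip":40},{"translation":[0,0,0],"delta_rot":[0,0,0],"grip":40},{"translation":[0,0,0],"delta_rot":[0,0,0],"grip":40},{"translation":[0,0,0],"delta_rot":[0,0,0],"grip":40},{"translation":[0,0,0],"delta_rot":[0,0,0],"grip":40}]' 50
```

```text
t: 4.62
tcp_pos: [592.7, -44.5, 152.9]
ee_rot: [169.7, 22.7, -24.0]
force: [-0.1, -2.4, 5.0]
gripper_width: 0.573
gripper_force: 54.1
```

```bash
python3 - <<'E'
from h import *
s=bot.sense();print(s['joint_positions'].round(1))
a=np.array([.4226,.0074,.9063]);p=np.array([568.8,-44.5,100]);d=s['tcp_pos']-p;print(d@a,(d-a*(d@a)).round(1),Ro.from_euler('xyz',s['ee_rot'],degrees=True).as_matrix()[:,2].round(4),s['force'])
E
```

```text
[  12.1   24.2   20.6   -4.9 -110.8   55.2]
58.0152594722406 [-0.7 -0.4  0.3] [-0.4203 -0.0084 -0.9074] [-0.07880732 -2.37006771  4.97758713]
```

```bash
python3 -m crank '[{"translation":[0,0,0],"delta_rot":[-0.423,-0.007,-0.906],"grip":40},{"translation":[0,0,0],"delta_rot":[-0.423,-0.007,-0.906],"grip":40},{"translation":[0,0,0],"delta_rot":[-0.423,-0.007,-0.906],"grip":40},{"translation":[0,0,0],"delta_rot":[-0.423,-0.007,-0.906],"grip":40},{"translation":[0,0,0],"delta_rot":[-0.423,-0.007,-0.906],"grip":40},{"translation":[0,0,0],"delta_rot":[-0.423,-0.007,-0.906],"grip":40},{"translation":[0,0,0],"delta_rot":[-0.423,-0.007,-0.906],"grip":40},{"translation":[0,0,0],"delta_rot":[-0.423,-0.007,-0.906],"grip":40},{"translation":[0,0,0],"delta_rot":[-0.423,-0.007,-0.906],"grip":40},{"translation":[0,0,0],"delta_rot":[-0.423,-0.007,-0.906],"grip":40},{"translation":[0,0,0],"delta_rot":[-0.423,-0.007,-0.906],"grip":40},{"translation":[0,0,0],"delta_rot":[-0.423,-0.007,-0.906],"grip":40},{"translation":[0,0,0],"delta_rot":[-0.423,-0.007,-0.906],"grip":40},{"translation":[0,0,0],"delta_rot":[-0.423,-0.007,-0.906],"grip":40},{"translation":[0,0,0],"delta_rot":[-0.423,-0.007,-0.906],"grip":40},{"translation":[0,0,0],"delta_rot":[-0.423,-0.007,-0.906],"grip":40},{"translation":[0,0,0],"delta_rot":[-0.423,-0.007,-0.906],"grip":40},{"translation":[0,0,0],"delta_rot":[-0.423,-0.007,-0.906],"grip":40},{"translation":[0,0,0],"delta_rot":[-0.355,-0.006,-0.761],"grip":40},{"translation":[0,0,0],"delta_rot":[0,0,0],"grip":40}]'; python3 - <<'E'
from h import *
s=bot.sense();print(s['joint_positions'].round(1),s['force'].round(1))
R0=Ro.from_euler('xyz',[169.7,22.7,-24.0],degrees=True);R1=Ro.from_euler('xyz',s['ee_rot'],degrees=True)
v=np.degrees((R1*R0.inv()).as_rotvec());print(v,np.linalg.norm(v))
cv2.imwrite('pics/w3.png',optics.snapshot('wrist')[:,:,::-1]);cv2.imwrite('pics/s3.png',optics.snapshot('scene')[:,:,::-1])
E
```

```text
t: 7.12
tcp_pos: [595.1, -44.6, 151.6]
ee_rot: [177.1, -24.5, -172.2]
force: [13.5, -6.2, 0.4]
gripper_width: 0.573
gripper_force: 54.5
[  12.    24.4   20.8   -5.  -110.6  -95.6] [13.5 -6.2  0.4]
[ -63.04951066   -1.19733692 -137.04939596] 150.86156350206952
```

View pics/w3.png

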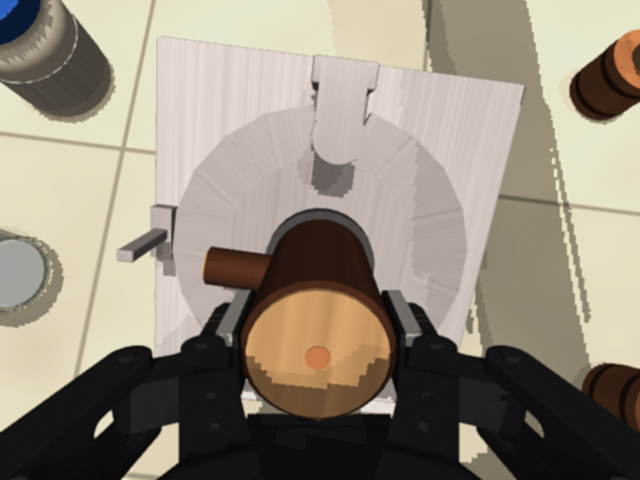

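The wrist view shows the stub pointing left with its tip at about (208,266), and the blade top at (124,255). The notch is hidden under the pin at (335,150). I'll compute the remaining angle from the stub.

```bash
python3 - <<'E'
from h import *
W=cam("wrist");C,F,_=stand(568.8,-44.5,3.159)
L=lambda a,b,h:proj(W,C+F@np.array([a,b,h]))[0].round(1)
for q in (-6,-3,0,3,6):
    t=np.radians(q);print(q,"stub",L(-53*np.sin(t),53*np.cos(t),31),"root",L(-25*np.sin(t),25*np.cos(t),31))
print("mk",L(0,92,30),"pin",L(66,0,38),"end",L(0,0,95))
E
```

```text
-6 stub [208.  254.7] root [267.  266.7]
-3 stub [207.4 260.2] root [266.6 269.2]
0 stub [207.1 265.7] root [266.3 271.8]
3 stub [207.  271.2] root [266.2 274.4]
6 stub [207.3 276.6] root [266.2 277. ]
mk [124.7 256.4] pin [336.4 134.5] end [318.8 352.1]
```

```bash
python3 -m crank '[{"translation":[0,0,0],"delta_rot":[0,0,0],"grip":85},{"translation":[0,0,0],"delta_rot":[0,0,0],"grip":85},{"translation":[0,0,0],"delta_rot":[0,0,0],"grip":85},{"translation":[0,0,0],"delta_rot":[0,0,0],"grip":85},{"translation":[0.38,0.007,0.816],"delta_rot":[0,0,0],"grip":85},{"translation":[0.38,0.007,0.816],"delta_rot":[0,0,0],"grip":85},{"translation":[-0.35,0.8,0.11],"delta_rot":[0,-0.31,0],"grip":85},{"translation":[-0.35,0.8,0.11],"delta_rot":[0,-0.31,0],"grip":85},{"translation":[-0.35,0.8,0.11],"delta_rot":[0,-0.31,0],"grip":85},{"translation":[-0.35,0.8,0.11],"delta_rot":[0,-0.31,0],"grip":85},{"translation":[-0.35,0.8,0.11],"delta_rot":[0,-0.31,0],"grip":85},{"translation":[-0.35,0.8,0.11],"delta_rot":[0,-0.31,0],"grip":85},{"translation":[-0.35,0.8,0.11],"delta_rot":[0,-0.31,0],"grip":85},{"translation":[-0.35,0.8,0.11],"delta_rot":[0,-0.31,0],"grip":85},{"translation":[-0.35,0.8,0.11],"delta_rot":[0,-0.31,0],"grip":85},{"translation":[-0.35,0.8,0.11],"delta_rot":[0,-0.31,0],"grip":85},{"translation":[0,0,0],"delta_rot":[0,0,0],"grip":85}]'; python3 - <<'E'
from h import *
s=bot.sense();print(s['joint_positions'].round(1),s['force'].round(1),Ro.from_euler('xyz',s['ee_rot'],degrees=True).as_matrix()[:,2].round(4))
W=cam("wrist");im=optics.snapshot('wrist');print("pred top",proj(W,[[487,275,158],[487,275,0]]).round())
for d in optics.regions_of('wrist','mallet'): print(d['confidence'],d['xy'],d['pixels'].sum())
cv2.imwrite('pics/w4.png',im[:,:,::-1])
a=cv2.imread('pics/w4.png');b=cv2.cvtColor(optics.snapshot('scene'),cv2.COLOR_RGB2BGR)[200:390,210:400]
b=cv2.resize(b,None,fx=2.5,fy=2.5);a=cv2.resize(a,(320,240));o=np.zeros((480,800,3),np.uint8);o[:240,:320]=a;o[:475,320:795]=b;cv2.imwrite('pics/c4.png',o)
E
```

```text
t: 9.35
tcp_pos: [481.3, 278.4, 261.2]
ee_rot: [-179.7, -0.3, -172.5]
force: [0.4, 0.2, -0.4]
gripper_width: 0.994
gripper_force: 0.0
[  50.8   -3.7    2.     0.   -96.1 -133.3] [ 0.4  0.2 -0.4] [-0.0042 -0.006  -1.    ]
pred top [[312. 246.]
 [315. 205.]]
0.73 [224.4, 352.4] 4214
0.61 [317.6, 219.0] 3381
```

View pics/c4.png

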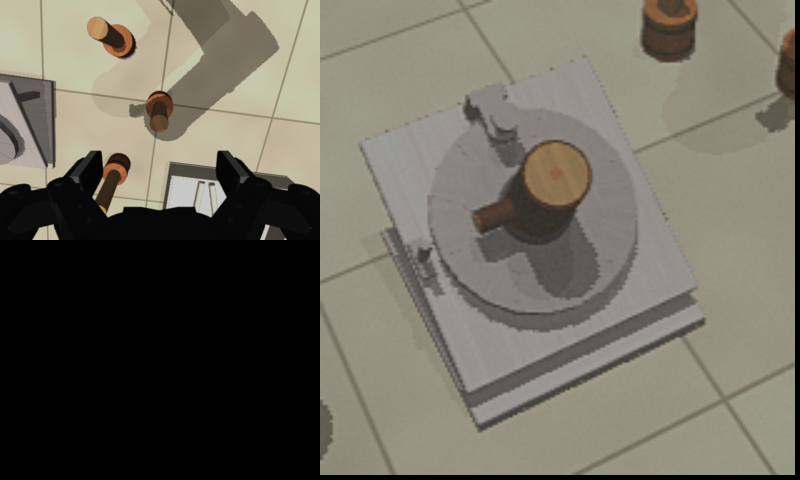

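The composite shows the stub aligned with the blade and the pin raised over the flange. In the wrist view the target mallet is near (318,219). I'll fit its position from the mask.

```bash
python3 - <<'E'
from h import *
W=cam("wrist");im=optics.snapshot('wrist')
m=[d for d in optics.regions_of('wrist','mallet') if abs(d['xy'][0]-318)<15][0]['pixels']
def sil(x,y):
    o=np.zeros((480,640),np.uint8);t=np.linspace(0,2*np.pi,40)
    for r,z0,z1 in((26,0,50),(13,50,158)):
        P=np.vstack([np.c_[x+r*np.cos(t),y+r*np.sin(t),np.full(40,z)] for z in(z0,z1)])
        cv2.fillConvexPoly(o,cv2.convexHull(proj(W,P).astype(np.float32)).round().astype(np.int32),1)
    return o>0
best=max(((sil(x,y)&m).sum()/(sil(x,y)|m).sum(),x,y) for x in np.arange(470,500,1.) for y in np.arange(262,290,1.))
print(best); s=bot.sense(); b=np.array([best[1],best[2],109]); print(((b-s['tcp_pos'])/40).round(3))
r,c=np.nonzero(m);print(r.min(),r.max(),c.min(),c.max())
R=Ro.from_euler('xyz',s['ee_rot'],degrees=True).as_matrix();print("tilt",(np.degrees(np.cross(R[:,2],[0,0,-1]))/8).round(3))
E
```

```text
(np.float64(0.9645170374542382), np.float64(486.0), np.float64(279.0))
[ 0.074  0.076 -3.784]
180 263 294 349
tilt [ 0.052 -0.041  0.   ]
```

```bash
python3 -m crank '[{"translation":[0.07,0.08,-0.9],"delta_rot":[0.05,-0.04,0],"grip":85},{"translation":[0,0,-0.9],"delta_rot":[0,0,0],"grip":85},{"translation":[0,0,-0.95],"delta_rot":[0,0,0],"grip":85},{"translation":[0,0,-0.6],"delta_rot":[0,0,0],"grip":85},{"translation":[0,0,-0.43],"delta_rot":[0,0,0],"grip":85},{"translation":[0,0,0],"delta_rot":[0,0,0],"grip":85},{"translation":[0,0,0],"delta_rot":[0,0,0],"grip":10},{"translation":[0,0,0],"delta_rot":[0,0,0],"grip":10},{"translation":[0,0,0],"delta_rot":[0,0,0],"grip":10},{"translation":[0,0,0],"delta_rot":[0,0,0],"grip":10},{"translation":[0,0,0],"delta_rot":[0,0,0],"grip":10},{"translation":[0,0,0],"delta_rot":[0,0,0],"grip":10},{"translation":[0,0,0],"delta_rot":[0,0,0],"grip":10},{"translation":[0,0,0],"delta_rot":[0,0,0],"grip":10}]' 90; python3 -c "
from h import *
s=bot.sense();print(s['joint_positions'].round(1),s['tcp_pos'].round(1),s['ee_rot'].round(2))"
```

```text
t: 11.35
tcp_pos: [485.8, 279.8, 110.2]
ee_rot: [-180.0, 0.1, -172.7]
force: [0.0, -2.5, 4.8]
gripper_width: 0.282
gripper_force: 87.9
[ 5.050e+01 -2.600e+00 -1.270e+01  1.000e-01 -7.980e+01 -1.332e+02] [485.8 279.8 110.2] [-1.7999e+02  8.0000e-02 -1.7272e+02]
```

```bash
python3 -m crank '[{"translation":[0,0,0.5],"delta_rot":[0,0,0],"grip":10},{"translation":[0,0,0.9],"delta_rot":[0,0,0],"grip":10},{"translation":[0,0,0.95],"delta_rot":[0,0,0],"grip":10},{"translation":[0,0,0.95],"delta_rot":[0,0,0],"grip":10},{"translation":[0,0,0.95],"delta_rot":[0,0,0],"grip":10},{"translation":[0.2,-0.7,0.7],"delta_rot":[0,0.4,0],"grip":10},{"translation":[0.3,-0.9,0],"delta_rot":[0,0.45,0],"grip":10},{"translation":[0.3,-0.9,0],"delta_rot":[0,0.45,0],"grip":10},{"translation":[0.3,-0.9,0],"delta_rot":[-0.05,0.45,0],"grip":10},{"translation":[0.3,-0.9,0],"delta_rot":[0,0.45,0],"grip":10},{"translation":[0.3,-0.9,0],"delta_rot":[0,0.45,0],"grip":10},{"translation":[0.3,-0.9,0],"delta_rot":[0,0.47,0],"grip":10},{"translation":[0.3,-0.9,0],"delta_rot":[0,0,0],"grip":10},{"translation":[0.3,-0.7,0],"delta_rot":[0,0,0],"grip":10},{"translation":[0.08,-0.4,0],"delta_rot":[0,0,0],"grip":10},{"translation":[0,0,0],"delta_rot":[0,0,0],"grip":10}]'; cat > chk.py <<'E'
from h import *
C,F,_=stand(568.8,-44.5,3.159);a=F[:,2];s=bot.sense()
z=Ro.from_euler('xyz',s['ee_rot'],degrees=True).as_matrix()[:,2]
face=s['tcp_pos']+110.2*z; print("joints",s['joint_positions'].round(1),"force along axis",(s['force']@a).round(1))
print("face in stand axes (want 66,0,38):",(F.T@(face-C)).round(1),"tilt fix",(np.degrees(np.cross(z,-a))/8).round(3))
for h in (48,38): print(h,"shift units",((C+F@[66,0,h]+110.2*a-s['tcp_pos'])/40).round(3))
E
python3 chk.py
```

```text
t: 13.35
tcp_pos: [592.8, -44.6, 307.0]
ee_rot: [177.0, -24.8, -172.1]
force: [-0.0, 0.7, -3.2]
gripper_width: 0.281
gripper_force: 88.7
joints [  12.    25.6   38.9   -5.9 -127.7  -97.4] force along axis -2.9
face in stand axes (want 66,0,38): [65.6  0.4 87.5] tilt fix [-0.008  0.004  0.004]
48 shift units [-0.424  0.005 -0.892]
38 shift units [-0.53   0.003 -1.119]
```

```bash
python3 -m crank '[{"translation":[-0.21,0.003,-0.45],"delta_rot":[0,0,0],"grip":10},{"translation":[-0.21,0.002,-0.44],"delta_rot":[0,0,0],"grip":10},{"translation":[0,0,0],"delta_rot":[0,0,0],"grip":10}]'; python3 chk.py; python3 - <<'E'
from h import *
b=optics.snapshot('side')[:,:,::-1][130:330,230:430];c=optics.snapshot('scene')[:,:,::-1][130:330,200:400]
cv2.imwrite('pics/c5.png',cv2.resize(np.hstack([b,c]),(800,400)))
E
```

```text
t: 13.72
tcp_pos: [575.0, -42.7, 271.1]
ee_rot: [177.0, -24.9, -172.0]
force: [-0.5, -0.4, -2.5]
gripper_width: 0.285
gripper_force: 88.8
joints [  12.5   21.6   29.9   -5.8 -122.7  -97.2] force along axis -2.5
face in stand axes (want 66,0,38): [66.7 -1.7 47.5] tilt fix [-0.003 -0.006  0.001]
48 shift units [ 0.02  -0.042  0.004]
38 shift units [-0.086 -0.044 -0.223]
```

View pics/c5.png

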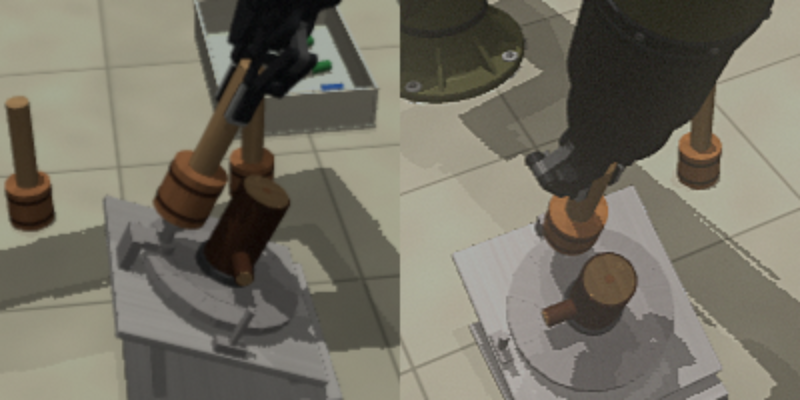

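The mallet is tilted parallel to the pin, with its face just above the pin head. I'll press down now.

```bash
python3 -m crank '[{"translation":[-0.053,-0.03,-0.113],"delta_rot":[0,0,0],"grip":10},{"translation":[-0.053,-0.001,-0.113],"delta_rot":[0,0,0],"grip":10},{"translation":[-0.053,-0.001,-0.113],"delta_rot":[0,0,0],"grip":10},{"translation":[-0.053,-0.001,-0.113],"delta_rot":[0,0,0],"grip":10},{"translation":[0,0,0],"delta_rot":[0,0,0],"grip":10}]'; python3 chk.py; python3 -m crank '[{"translation":[-0.032,-0.001,-0.068],"delta_rot":[0,0,0],"grip":10},{"translation":[-0.032,-0.001,-0.068],"delta_rot":[0,0,0],"grip":10},{"translation":[0,0,0],"delta_rot":[0,0,0],"grip":10}]'; python3 chk.py
```

```text
t: 14.45
tcp_pos: [567.4, -45.2, 254.0]
ee_rot: [177.1, -24.7, -172.1]
force: [3.2, 0.2, 3.1]
gripper_width: 0.284
gripper_force: 89.7
joints [  12.4   20.    26.1   -5.6 -120.4  -96.9] force along axis 4.2
face in stand axes (want 66,0,38): [66.1  0.6 28.8] tilt fix [-0.004  0.016  0.002]
48 shift units [0.211 0.021 0.431]
38 shift units [0.105 0.019 0.204]
t: 14.82
tcp_pos: [564.8, -45.3, 248.2]
ee_rot: [177.1, -24.8, -172.1]
force: [4.6, 1.2, 3.8]
gripper_width: 0.281
gripper_force: 89.8
joints [  12.5   19.6   24.9   -5.6 -119.7  -96.9] force along axis 5.4
face in stand axes (want 66,0,38): [66.1  0.7 22.4] tilt fix [-0.004  0.009  0.002]
48 shift units [0.276 0.023 0.577]
38 shift units [0.171 0.021 0.351]
```

```bash
python3 -m crank '[{"translation":[-0.021,-0.001,-0.045],"delta_rot":[0,0,0],"grip":10},{"translation":[-0.021,-0.001,-0.045],"delta_rot":[0,0,0],"grip":10},{"translation":[0,0,0],"delta_rot":[0,0,0],"grip":10}]'; python3 chk.py; 
```

```text
t: 15.2
tcp_pos: [563.6, -45.5, 246.1]
ee_rot: [177.1, -24.6, -172.1]
force: [5.8, 1.9, 9.8]
gripper_width: 0.284
gripper_force: 90.5
joints [  12.5   19.2   24.3   -5.5 -119.2  -96.9] force along axis 11.4
face in stand axes (want 66,0,38): [66.   0.9 20. ] tilt fix [-0.002  0.029  0.001]
48 shift units [0.306 0.027 0.63 ]
38 shift units [0.2   0.025 0.403]
```

```bash
python3 -m crank '[{"translation":[-0.021,-0.001,-0.045],"delta_rot":[0,0,0],"grip":10},{"translation":[0,0,0],"delta_rot":[0,0,0],"grip":10}]'; python3 chk.py; 
```

```text
t: 15.45
tcp_pos: [563.3, -45.6, 246.1]
ee_rot: [177.1, -24.4, -172.1]
force: [8.5, 3.2, 15.2]
gripper_width: 0.284
gripper_force: 91.2
joints [  12.5   19.    24.    -5.4 -119.   -96.9] force along axis 17.4
face in stand axes (want 66,0,38): [65.8  1.  19.9] tilt fix [ 0.     0.055 -0.001]
48 shift units [0.312 0.03  0.63 ]
38 shift units [0.207 0.028 0.403]
```

```bash
python3 -m crank '[{"translation":[0.18,0.003,0.4],"delta_rot":[0,0,0],"grip":10},{"translation":[0.3,0.005,0.64],"delta_rot":[0,0,0],"grip":10},{"translation":[0.3,0.005,0.64],"delta_rot":[0,0,0],"grip":10},{"translation":[-0.3,0.9,0],"delta_rot":[0,0,0],"grip":10},{"translation":[-0.3,0.9,0],"delta_rot":[0,-0.45,0],"grip":10},{"translation":[-0.3,0.9,0],"delta_rot":[0,-0.45,0],"grip":10},{"translation":[-0.3,0.9,0],"delta_rot":[0,-0.45,0],"grip":10},{"translation":[-0.3,0.9,0],"delta_rot":[0.05,-0.45,0],"grip":10},{"translation":[-0.3,0.9,0],"delta_rot":[0,-0.45,0],"grip":10},{"translation":[-0.3,0.9,0],"delta_rot":[0,-0.45,0],"grip":10},{"translation":[-0.3,0.9,0],"delta_rot":[0,-0.4,0],"grip":10},{"translation":[-0.25,0.85,0],"delta_rot":[0,0,0],"grip":10},{"translation":[0,0,-0.9],"delta_rot":[0,0,0],"grip":10},{"translation":[0,0,-0.9],"delta_rot":[0,0,0],"grip":10},{"translation":[0,0,-0.9],"delta_rot":[0,0,0],"grip":10},{"translation":[0,0,0],"delta_rot":[0,0,0],"grip":10}]'; python3 - <<'E'
from h import *
s=bot.sense();print(s['joint_positions'].round(1),s['tcp_pos'].round(1),s['ee_rot'].round(2),s['force'].round(1))
z=Ro.from_euler('xyz',s['ee_rot'],degrees=True).as_matrix()[:,2];print("tilt fix",(np.degrees(np.cross(z,[0,0,-1]))/8).round(3))
b=optics.snapshot('side')[:,:,::-1][100:340,200:420];c=optics.snapshot('scene')[:,:,::-1][130:370,220:480]
cv2.imwrite('pics/c6.png',cv2.resize(np.hstack([b,c]),(800,400)))
E
```

```text
t: 17.45
tcp_pos: [485.2, 275.4, 196.6]
ee_rot: [-179.7, -0.7, -172.7]
force: [-0.6, 0.4, -3.0]
gripper_width: 0.281
gripper_force: 89.2
[  50.    -3.5   -4.4   -0.2  -89.8 -132.8] [485.2 275.4 196.6] [-179.68   -0.68 -172.73] [-0.6  0.4 -3. ]
tilt fix [ 0.05 -0.08  0.  ]
```

View pics/c6.png

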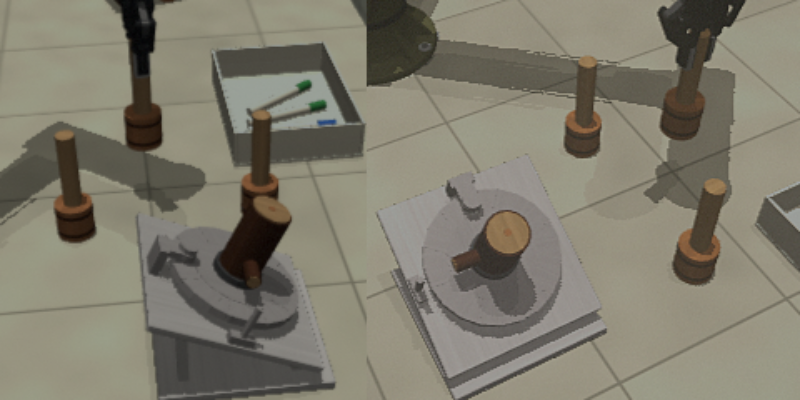

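The pin head is now low, the stub is still aligned, and the mallet hangs upright over a clear spot. I'll lower it gently.

```bash
python3 -m crank '[{"translation":[0,0.05,-0.8],"delta_rot":[0.05,-0.08,0],"grip":10},{"translation":[0,0.05,-0.8],"delta_rot":[0,0,0],"grip":10},{"translation":[0,0,-0.35],"delta_rot":[0,0,0],"grip":10},{"translation":[0,0,-0.09],"delta_rot":[0,0,0],"grip":10},{"translation":[0,0,0],"delta_rot":[0,0,0],"grip":10}]'; python3 -m crank '[{"translation":[0,0,-0.04],"delta_rot":[0,0,0],"grip":10},{"translation":[0,0,-0.04],"delta_rot":[0,0,0],"grip":10},{"translation":[0,0,0],"delta_rot":[0,0,0],"grip":10},{"translation":[0,0,0],"delta_rot":[0,0,0],"grip":10}]'
```

```text
t: 18.18
tcp_pos: [488.1, 281.4, 122.0]
ee_rot: [179.6, 0.7, -172.7]
force: [0.7, -0.0, -2.6]
gripper_width: 0.285
gripper_force: 89.6
t: 18.68
tcp_pos: [487.5, 281.1, 117.3]
ee_rot: [179.7, 0.6, -172.7]
force: [-0.4, 0.2, -3.2]
gripper_width: 0.283
gripper_force: 89.6
```

```bash
python3 -m crank '[{"translation":[0,0,-0.06],"delta_rot":[-0.04,0.07,0],"grip":10},{"translation":[0,0,-0.05],"delta_rot":[0,0,0],"grip":10},{"translation":[0,0,0],"delta_rot":[0,0,0],"grip":10},{"translation":[0,0,0],"delta_rot":[0,0,0],"grip":10}]'; python3 -m crank '[{"translation":[0,0,-0.04],"delta_rot":[0,0,0],"grip":10},{"translation":[0,0,-0.04],"delta_rot":[0,0,0],"grip":10},{"translation":[0,0,0],"delta_rot":[0,0,0],"grip":10},{"translation":[0,0,0],"delta_rot":[0,0,0],"grip":10}]'
```

```text
t: 19.18
tcp_pos: [487.5, 281.1, 112.8]
ee_rot: [179.9, -0.0, -172.7]
force: [0.3, 0.6, -4.4]
gripper_width: 0.283
gripper_force: 89.6
t: 19.68
tcp_pos: [487.7, 281.1, 110.2]
ee_rot: [179.9, -0.0, -172.7]
force: [-1.2, -0.4, 0.9]
gripper_width: 0.281
gripper_force: 90.1
```

Contact with the bench is made (force went from -3 to +1 N). I'll release and retreat straight up.

```bash
python3 -m crank '[{"translation":[0,0,0],"delta_rot":[0,0,0],"grip":50},{"translation":[0,0,0],"delta_rot":[0,0,0],"grip":85},{"translation":[0,0,0],"delta_rot":[0,0,0],"grip":85},{"translation":[0,0,0],"delta_rot":[0,0,0],"grip":85},{"translation":[0,0,0],"delta_rot":[0,0,0],"grip":85},{"translation":[0,0,0],"delta_rot":[0,0,0],"grip":85},{"translation":[0,0,0.5],"delta_rot":[0,0,0],"grip":85},{"translation":[0,0,0.9],"delta_rot":[0,0,0],"grip":85},{"translation":[0,0,0.9],"delta_rot":[0,0,0],"grip":85},{"translation":[0,0,0.9],"delta_rot":[0,0,0],"grip":85},{"translation":[0,0,0],"delta_rot":[0,0,0],"grip":85},{"translation":[0,0,0],"delta_rot":[0,0,0],"grip":85}]'; python3 - <<'E'
from h import *
b=optics.snapshot('side')[:,:,::-1][100:340,200:420];c=optics.snapshot('scene')[:,:,::-1][130:370,220:480]
cv2.imwrite('pics/c7.png',cv2.resize(np.hstack([b,c]),(800,400)))
E
```

```text
t: 21.18
tcp_pos: [487.4, 281.2, 238.1]
ee_rot: [179.9, -0.0, -172.7]
force: [0.5, 0.2, -1.0]
gripper_width: 0.998
gripper_force: 0.0
```

View pics/c7.png

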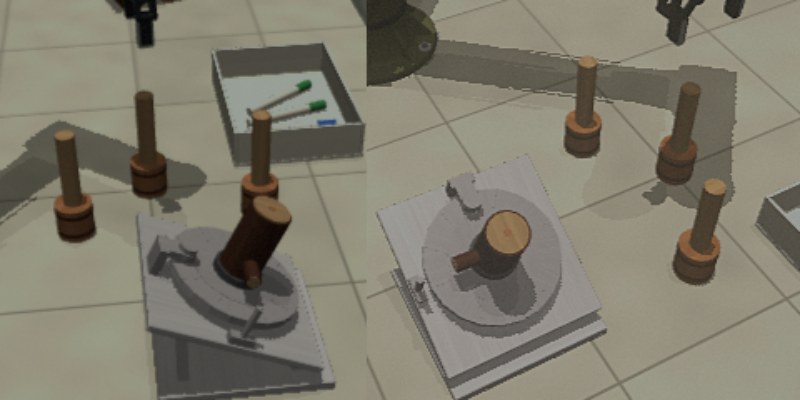

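The mallet stands upright and free, the pin is down and the stub points at the blade, so I'm handing in.

```bash
python3 -c "
from bench import job_done
print(job_done())"
```

```text
the job is handed in; nothing more can be done
None
```

I handed the job in at about 21 s: the stub points at the blade to within about 1°, the pin is down about 18 mm by my measurement, the mallet stands upright on the bench, and I kept clear of the jar and beaker; no verdict was returned.

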